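# Press the low jar's lid home

## Task

The low, wide ceramic jar is to be closed: press down gently on the middle of its wooden lid with the fingertips until the lid sits fully home on the rim, then draw the hand clear. Nothing is to be gripped or lifted, and the jar stays where it stands. Do not touch the two taller jars, whose lids are to stay raised, and leave the bottle and the strainer undisturbed.

Things in the scene. Friction and masses are not known exactly. Their poses are not given: they have to be found in the camera images.
- jar_wide: The lowest and widest of three lidded jars, white glazed ceramic, round, 104 mm across and 70 mm high to its flat rim, loose on the counter. Origin: centre of its underside; z up. Its flat round wooden lid, 84 mm across and 14 mm thick, without a knob, slides only straight up and down.
- lid_wide (a joint): How far the low jar's lid has been pressed, in m along straight down: 0 = its underside stands 12 mm above the rim, 0.012 = fully home, a firm stop with its underside on the rim. It starts at 0 to 0.003. A rubbing seal holds it wherever it is left; it takes about 4 N to slide it slowly and it does not spring back.
- lid_wide_top (a point): Centre of the flat upper face of the low jar's lid; moves with the lid. Its height over the counter is 96 mm less the joint value: 93 to 96 mm at the start, 84 mm when fully home.
- jar_middle: The middle-sized of three lidded jars, white glazed ceramic, round, 86 mm across and 95 mm high to its flat rim, loose on the counter. Origin: centre of its underside; z up. Its flat round wooden lid, 74 mm across and 14 mm thick, without a knob, slides only straight up and down.
- lid_middle_top (a point): Centre of the upper face of the middle jar's lid, 118 to 121 mm over the counter at the start. Its lid is raised too, slides as easily, and must stay as it is.
- jar_tall: The tallest and narrowest of three lidded jars, white glazed ceramic, round, 72 mm across and 120 mm high to its flat rim, loose on the counter. Origin: centre of its underside; z up. Its flat round wooden lid, 60 mm across and 14 mm thick, without a knob, slides only straight up and down.
- lid_tall_top (a point): Centre of the upper face of the tall jar's lid, 143 to 146 mm over the counter at the start. Its lid is raised too, slides as easily, and must stay as it is.
- bottle: Off-white plastic squeeze bottle with a pointed grey nozzle, 60 mm across and 168 mm high, standing loose on a round wooden stand 100 mm across and 22 mm high. Origin: centre of its underside.
- strainer: Stainless mesh strainer: a bowl 146 mm across and 65 mm high with a 10 mm thick straight handle that runs 210 mm from the bowl's centre along its own -y; it stands loose on a pale blue ridged silicone mat 220 x 260 mm and 9 mm high, to the robot's right. Origin: centre of the bowl's underside.

How it is judged:
By the outcome, as a careful person would: the job done as asked, in the order asked, and still so for the second after the job is handed in, with the robot touching nothing.
It also fails if it takes over 32 s, if anything falls off the work surface, if the arm or the gripper's body presses on something with over 40 N, if the wrist force passes 120 N, or if a joint passes its speed limit or range.

## Robot

A 6-joint arm with a two-finger parallel gripper is mounted at the origin on the work surface. World frame = base frame: x ahead of the robot, y to its left, z up, the work surface at z = 0. Lengths are in m, angles in rad, forces in N, time in s.
With the tool pointing down it reaches from about 0.375 to 0.975 m from the base axis. Payload 3.8 kg.
Tool frame: the origin (TCP) lies midway between the tips of the shut fingers; the grasp point (between the pads) lies 19 mm behind it; z points along the fingers, y is the line along which they close (so a half turn about z gives the same grasp; the last joint's range is limited). The gripper opens to 88 mm and grips with 3 to 60 N. Pads are 18 mm wide; open, the fingers measure 123 mm over their backs; the gripper's body (75 mm by 187 mm) begins 45 mm behind the grasp point.
Start: joints at [-1.217, 0.264, 1.604, -0, 1.274, -0.037], TCP at [0.257, -0.624, 0.239] pointing down, gripper open.
Joint ranges: [-2.63, 2.63], [-0.94, 2.18], [0.31, 2.57], [-1.31, 4.45], [0, 2.66], [-2.55, 2.55]. Speed limits (rad/s): [2.57, 2.57, 3.14, 3.14, 3.14, 3.14].

## Interface

Orientations are given as a rotation vector (axis times angle).
In Python, from cell import manip, inverse_kinematics, cams, order gives the robot as it stands. Calls block until the motion is done:
- manip.move_pose(position, orientation): joint-space move of the TCP to a pose.
- manip.move_linear(position, rate=0.15, rot=None): straight line of the TCP; rot=None keeps the orientation; rate is the mean speed in m/s.
- manip.set_joints(angles): joint-space move.
- manip.set_gripper(opening, force=None): finger opening in m; force is the grip in N (None keeps the last); returns when the fingers have stopped.
- manip.dwell(seconds).
- inverse_kinematics(position, orientation): joint angles nearest the present ones, or None.
- manip.state(): the state.
- cams.capture(name): name is "scene" or "top" or "wrist"; returns a dict with "image" (480x640x3 uint8, blue, green, red), "z_map" (480x640 float32, m along the optical axis (not along the pixel's ray), 0 where there is no reading), "intrinsics" (3x3 intrinsics, pixels), "position" and "orientation" of the camera in the world; the wrist camera has in their place "T_tool_cam" (4x4, takes a point from camera to tool coordinates, whose origin is the TCP and whose axes are the flange's). Camera axes: x right, y down, z forward; pixel columns grow to the right and rows downward; lengths in m; the calibration is good to about 2 mm. A picture is of the moment at which its call begins: read the wrist's pose just before it.
A pose or a line that the arm cannot do raises manip.IKError and nothing moves.
- order.close_job(): hands the job in; it is judged then, once.
The state is a dict: "clock": time; "joint_pos": joint angles; "joint_velocities": joint speeds; "tau": joint torques, N m; "tool_pos": TCP position; "tcp_rot": TCP orientation; "contact_force": force on the tool from outside, world axes, zero at the start; "moment": the same for the moment, N m; "gripper_width": finger opening in m; "grasp_force": force on a finger pad.
Only numpy, scipy, OpenCV 4.12 (cv2) and the standard library are available. Lean on these libraries where they do the work, as an engineer would, in place of code of your own. Each camera call takes 0.05 s, during which the arm holds its last target. There are 200 camera calls.

## Working session

There is one attempt and no reset: what is moved stays moved. The work goes in short steps, each a Python script; the robot and the scene stay as the last script left them, time stands still between calls to the robot, and variables do not carry over. Pictures are saved under pics/ and viewed, at most 10 in all, crops included, and the job is handed in when it is done.

```bash
mkdir -p pics; python3 - <<'E'
from cell import manip,cams
import cv2,numpy as np,pickle
for n in("scene","top"):
    c=cams.capture(n); cv2.imwrite(f"pics/{n}0.png",c["image"]); pickle.dump(c,open(f"{n}0.pkl","wb")); print(n,c["position"],c["orientation"])
print(manip.state())
E
```

```text
scene [ 0.9247325  -0.53826033  1.20430803] [-2.49082747 -0.79896241  0.21264063]
top [0.46629692 0.027611   1.1770313 ] [-2.20101844  2.19123214 -0.10012448]
{'clock': 0.1, 'joint_pos': array([-1.21691388e+00,  2.64710588e-01,  1.60521406e+00, -7.82051818e-06,
        1.27372792e+00, -3.68988369e-02]), 'joint_velocities': array([-8.70229364e-05, -1.11955041e-03, -1.82599256e-03,  1.16567098e-04,
       -1.00975274e-04,  3.02035400e-04]), 'tau': array([ 3.05771391e-04, -5.03619003e+01, -3.58071506e+01,  7.31151598e-02,
        2.33401236e-02, -4.23265988e-05]), 'tool_pos': array([ 0.25688889, -0.62351164,  0.23750306]), 'tcp_rot': array([-3.07981914e+00, -6.09548300e-01,  5.21946569e-04]), 'contact_force': array([-0.1931827 ,  0.20000297, -0.03518054]), 'moment': array([0.02729456, 0.06498839, 0.02787601]), 'grasp_force': 0.0, 'gripper_width': 0.08822575931003997}
```

View pics/top0.png

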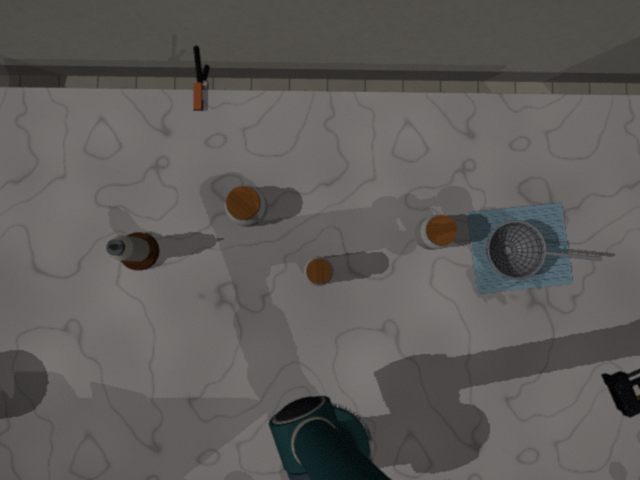

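View pics/scene0.png

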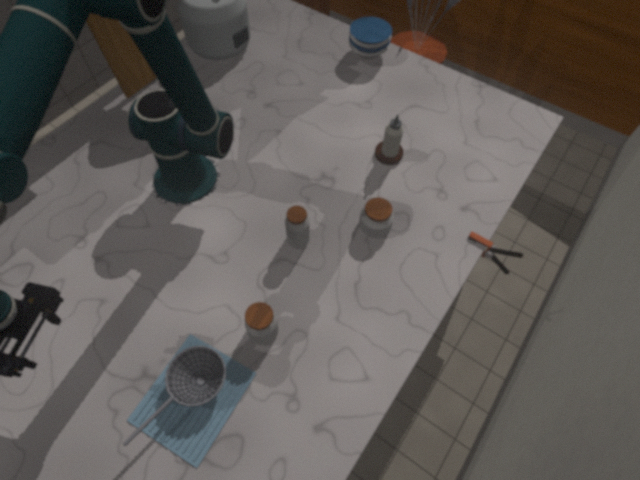

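The top view shows the lids at about (243,203), (319,271) and (440,231). The first looks like the widest and lowest. The bottle is at (130,250), and the strainer is at (517,250) on the mat. Next I'll measure each lid's height and diameter.

```bash
cat > h.py <<'E'
import numpy as np,cv2
from scipy.spatial.transform import Rotation as R
def cloud(c,T=None):
    K=c["intrinsics"];z=c["z_map"];v,u=np.indices(z.shape)
    p=np.stack([(u-K[0,2])/K[0,0]*z,(v-K[1,2])/K[1,1]*z,z],-1)
    if T is None:
        T=np.eye(4);T[:3,:3]=R.from_rotvec(c["orientation"]).as_matrix();T[:3,3]=c["position"]
    return p@T[:3,:3].T+T[:3,3]
def lid(c,P,uv,r=45):
    b,g,rr=[c["image"][...,i].astype(float) for i in range(3)]
    m=((rr>1.5*b)&(rr>50)&(c["z_map"]>0)).astype(np.uint8)
    v,u=np.indices(m.shape); m[np.hypot(u-uv[0],v-uv[1])>r]=0
    m=m.astype(bool); h=np.median(P[m][:,2]); m&=abs(P[...,2]-h)<.008
    q=P[m]; (cx,cy),rad=cv2.minEnclosingCircle(q[:,:2].astype(np.float32))
    return np.round([*q.mean(0),cx,cy,2*rad,m.sum()],4)
E
python3 - <<'E'
import pickle;from h import *
L={"top":[(243,203),(319,271),(440,231)],"scene":[(378,209),(297,215),(259,317)]}
for n in L:
    c=pickle.load(open(n+"0.pkl","rb"));P=cloud(c)
    for uv in L[n]: print(n,uv,lid(c,P,uv,25))
    if n=="top":
        print("counter",P[330,150],P[150,330])
        for nm,(u,v) in dict(nozzle=(115,247),bowl=(517,250)).items(): print(nm,P[v,u])
E
```

```text
top (243, 203) [6.252e-01 2.140e-01 9.220e-02 6.253e-01 2.141e-01 8.350e-02 8.860e+02]
top (319, 271) [4.578e-01 2.640e-02 1.429e-01 4.577e-01 2.640e-02 5.870e-02 4.930e+02]
top (440, 231) [ 5.575e-01 -2.683e-01  1.203e-01  5.576e-01 -2.692e-01  7.500e-02
  7.260e+02]
counter [ 0.30184973  0.46459853 -0.00107097] [ 0.78324773 -0.00312152 -0.00168848]
nozzle [0.51056328 0.48692985 0.1660802 ]
bowl [ 0.51435615 -0.50124193  0.01059782]
scene (378, 209) [6.276e-01 2.103e-01 9.330e-02 6.266e-01 2.116e-01 8.400e-02 4.700e+02]
scene (297, 215) [4.606e-01 2.290e-02 1.440e-01 4.606e-01 2.450e-02 5.850e-02 2.550e+02]
scene (259, 317) [ 5.608e-01 -2.719e-01  1.211e-01  5.610e-01 -2.703e-01  7.380e-02
  5.770e+02]
```

The lid at (0.626, 0.213) is the wide jar: 84 mm across and about 93 mm high. The other two match the middle and tall jars. I'll go above it with shut fingers and check with the wrist camera.

```bash
python3 - <<'E'
from cell import manip,cams
from h import *
s=manip.state(); p=s["tool_pos"]
manip.move_linear([p[0],p[1],.33],rate=.2)
manip.set_gripper(0.0,10)
yaw=np.arctan2(.213,.6255)-np.arctan2(p[1],p[0])
o=(R.from_euler('z',yaw)*R.from_rotvec(s["tcp_rot"])).as_rotvec()
manip.move_pose([.6255,.213,.33],o)
manip.move_linear([.6255,.213,.22],rate=.15)
s=manip.state(); c=cams.capture("wrist")
T=np.eye(4);T[:3,:3]=R.from_rotvec(s["tcp_rot"]).as_matrix();T[:3,3]=s["tool_pos"]
P=cloud(c,T@c["T_tool_cam"])
cv2.imwrite("pics/wrist1.png",c["image"])
print(s["clock"],s["tool_pos"],s["contact_force"],s["gripper_width"],s["joint_pos"])
print(lid(c,P,(320,240),400))
E
```

```text
6.0917 [0.62621684 0.21316743 0.22112794] [ 0.63376856  0.12017036 -0.31195558] 0.0004076169888097752 [ 2.90456303e-01  2.49710278e-01  1.65430215e+00 -1.03844755e-05
  1.23784453e+00 -3.76471839e-02]
[6.247e-01 2.169e-01 9.370e-02 6.253e-01 2.150e-01 8.330e-02 8.483e+03]
```

View pics/wrist1.png

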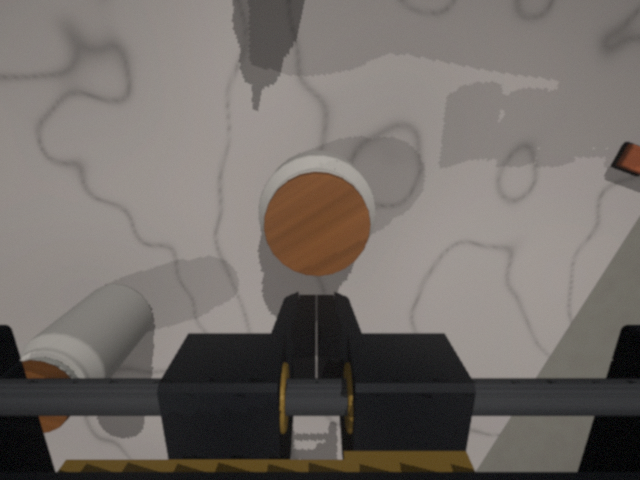

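The wrist view shows the lid centred at pixel (317,223) and nothing near the fingers. It agrees within 2 mm, so I'll press down in small steps while watching the force.

```bash
python3 - <<'E'
from cell import manip
x,y=.6255,.2142
manip.move_linear([x,y,.105],rate=.1)
f0=manip.state()["contact_force"][2]; z=.098; 
while z>.0775:
    manip.move_linear([x,y,z],rate=.02)
    s=manip.state(); f=s["contact_force"]-[0,0,f0]
    print(round(s["clock"],2),round(z,4),s["tool_pos"].round(4),f.round(1))
    if f[2]>12 : break
    z-=.001
E
```

```text
7.94 0.098 [0.6253 0.2142 0.0978] [-0.4 -0.4  0.4]
8.19 0.097 [0.6255 0.2142 0.097 ] [ 0.1  0.4 -0.1]
8.44 0.096 [0.6254 0.2142 0.0959] [-0.5 -0.6  0.1]
8.69 0.095 [0.6254 0.2141 0.0949] [-0. -0. -0.]
8.94 0.094 [0.6255 0.2142 0.094 ] [ 0.8  0.1 -0.8]
9.19 0.093 [0.6256 0.2142 0.0933] [-1.7 -0.3  3.5]
9.44 0.092 [0.6256 0.2142 0.0923] [-2.1 -0.6  4. ]
9.69 0.091 [0.6255 0.2142 0.091 ] [-1.2 -0.6  3.3]
9.94 0.09 [0.6256 0.2142 0.0899] [-0.7 -1.1  3.6]
10.19 0.089 [0.6255 0.2142 0.0889] [-0.3 -0.2  3.9]
10.44 0.088 [0.6256 0.2142 0.0879] [-0.7  0.5  2.3]
10.69 0.087 [0.6255 0.2142 0.0869] [0.  0.5 3.1]
10.94 0.086 [0.6255 0.2142 0.0859] [-0.3 -0.1  3.7]
11.19 0.085 [0.6255 0.2142 0.0849] [-0.5  0.5  2.9]
11.44 0.084 [0.6256 0.2142 0.0843] [-1.8 -1.   4.8]
11.69 0.083 [0.6256 0.2142 0.0841] [-2.8 -2.1  9.3]
11.94 0.082 [0.6256 0.2142 0.084 ] [-5.9 -1.4 13.3]
```

The lid reached a firm stop at 84 mm, and the force rose to 13 N. I'll draw the hand clear and check.

```bash
python3 - <<'E'
from cell import manip,cams
from h import *
x,y=.6255,.2142
manip.move_linear([x,y,.10],rate=.04)
manip.move_linear([x,y,.22],rate=.15)
s=manip.state(); c=cams.capture("wrist")
T=np.eye(4);T[:3,:3]=R.from_rotvec(s["tcp_rot"]).as_matrix();T[:3,3]=s["tool_pos"]
print(s["clock"],lid(c,cloud(c,T@c["T_tool_cam"]),(320,240),400))
manip.move_linear([x,y,.33],rate=.2)
p=[.257,-.624,.33]
s=manip.state()
o=(R.from_euler('z',np.arctan2(p[1],p[0])-np.arctan2(y,x))*R.from_rotvec(s["tcp_rot"])).as_rotvec()
manip.move_pose(p,o)
c=cams.capture("top");P=cloud(c);cv2.imwrite("pics/top2.png",c["image"])
for uv in [(243,203),(319,271),(440,231)]: print(lid(c,P,uv,25))
print(manip.state()["clock"],manip.state()["contact_force"])
E
```

```text
13.4917 [6.247e-01 2.168e-01 8.410e-02 6.252e-01 2.152e-01 8.330e-02 8.091e+03]
[6.250e-01 2.140e-01 8.260e-02 6.259e-01 2.136e-01 8.390e-02 8.700e+02]
[4.579e-01 2.640e-02 1.429e-01 4.577e-01 2.640e-02 5.870e-02 4.900e+02]
[ 5.577e-01 -2.683e-01  1.205e-01  5.581e-01 -2.691e-01  7.460e-02
  7.280e+02]
17.4917 [-0.50352815  0.3035026  -0.09408168]
```

View pics/top2.png

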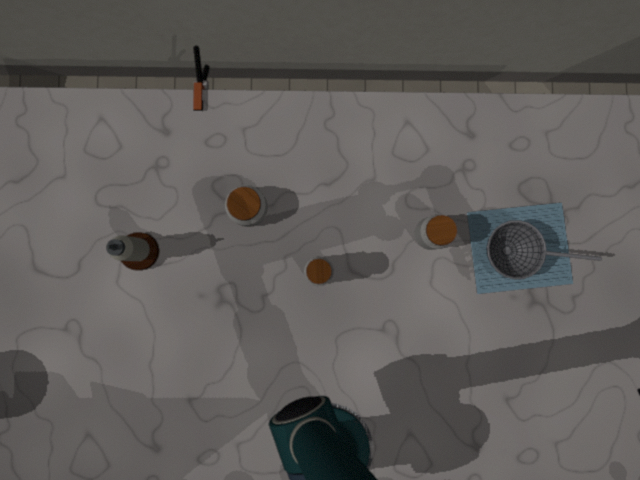

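The wide lid at (243,203) now sits at 84 mm. The other lids, the bottle and the strainer look unchanged, and the hand is clear.

```bash
python3 -c "
from cell import order
print(order.close_job())"
```

```text
the job is handed in; nothing more can be done
None
```

The low jar's lid is fully home (84 mm by wrist camera, firm stop at 13 N), the jar hasn't moved, the other jars, bottle and strainer look undisturbed, and the job was handed in at about 17.5 s with the hand clear.

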